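Set a ratchet support stand and lay the model hull across the pair

TASK

Set the lowered support stand to its second notch, so that its yellow V-head comes about level with its twin's: raise the post until its red pawl drops in under the second tooth, then ease it down until the pawl carries it, neither letting the post fall nor bearing down on it. Then lay the model submarine hull gently across the two V-heads, conning tower up and about centred between them. Do not disturb the model engines or the oil can.

Things in the scene. Friction and masses are not known exactly. Their poses are not given: they have to be found in the camera images.
- stand: the support stand to be set: blue four-legged steel base, fixed to the table, 125 mm square at the feet, 115 mm high; origin at the table under its axis, z up. Its x axis points to the side with the red pawl; y is the direction in which the hull shall lie and across which the head is gripped.
- head (a point): bottom of the 90-degree V groove in the yellow V-head on top of the stand's post, on the post's axis; rides with the post; 172 mm above the table with the post fully down. The cheeks of the V rise 25 mm above it. The head's block below it has its top 2 mm lower, is 20 mm high, 32 mm thick along y (grip it here from above, across y) and 56 mm wide along x.
- post: the toothed steel post, 24 by 28 mm, with its V-head, 0.5 to 0.9 kg; origin at the table on the stand's axis when fully down, rising with it. Fully down, 35 mm are free between the head's block and the base. It slides straight up with about 1 N of friction and falls if let go between notches. Once the pawl is in under a tooth the post cannot go back below that notch. The pawl works by itself.
- post_lift (a joint): how far the post is raised (m): 0 down on its stop, where it starts; 0.088 upper stop. It rests on the pawl at about 0.014, 0.042, 0.070 (first to third notch), but the pawl's bracket is clamped by hand: all three lie up to 10 mm higher or lower, alike, unmeasured. The pawl drops in 5 to 6 mm above a notch: at 0.061 it is always in the second, never in the third. It bears 20 N at most.
- twin: the twin stand, of the same shape, fixed 240 mm from the other along their common y axis (on either side), turned the same way; its post is fixed in its second notch. Origin at the table under its axis.
- twin_head (a point): bottom of the V groove of the twin's head, 214 mm above the table; axes as the stand's
- hull: model submarine hull, grey-green, 50 mm in diameter, straight over 300 mm, 400 mm long over all, 0.3 to 0.55 kg; origin on its axis at mid length, axis along y, z up. Conning tower 18 mm wide, 42 mm above the axis, at y 43 to 89 mm. Starts in the cradle, axis 55 mm above the table; grip it from above across its middle. In a V-head its axis lies 35 mm above the groove's bottom.
- cradle: fixed wooden carrying cradle of the hull: board 80 by 220 mm, 12 mm thick, with two V-blocks 18 mm thick, 50 mm high, 90 mm either side of its middle, open between them; origin at the table under its middle, the hull lies along its y
- radial: bystander: model radial engine with a wooden propeller on a yellow base 75 by 120 mm, 135 mm high, origin under its base, loose
- vtwin: bystander: model V-twin engine on a clear base 85 by 100 mm with rubber feet, 120 mm high, origin under its base, loose
- oilcan: bystander: copper oil can, 52 mm in diameter, spout up to 112 mm high, origin under its base, loose
Things that resemble listed ones, but are neither listed nor needed, are in the scene too. Leave any green or purple look-alike of the stand alone.

How it is judged:
By the outcome, as a careful person would: the job done as asked, in the order asked, and still so for the second after the job is handed in, with the robot touching nothing.
It also fails if it takes over 56 s, if anything falls off the work surface, if the arm or the gripper's body presses on something with over 40 N, if the wrist force passes 120 N, or if a joint passes its speed limit or range.

ROBOT

A 6-joint arm with a two-finger parallel gripper is mounted at the origin on the work surface. World frame = base frame: x ahead of the robot, y to its left, z up, the work surface at z = 0. Lengths are in mm, angles in degrees, forces in N, time in s.
With the tool pointing down it reaches from about 350 to 775 mm from the base axis. Payload 5.5 kg.
Tool frame: the origin (TCP) lies at the very end of the fingers, on their centre line; the grasp point (between the pads) lies 19 mm behind it; z points along the fingers, y is the direction in which the jaws open and shut (so a half turn about z gives the same grasp; the last joint's range is limited). The gripper opens to 85 mm and grips with 20 to 120 N. Pads are 22 mm wide; open, the fingers measure 114 mm over their backs; the gripper's body (76 mm by 85 mm) begins 54 mm behind the grasp point. The pads swing forward as they close: fully open they stand 13 mm farther back than shut.
Start: joints at [59.439, 17.945, 2.641, 74.691, 0, 82.002], TCP at [220.656, 531.021, 231.323] pointing down, gripper open.
Joint ranges: [-158.12, 158.12], [-49.38, 96.58], [-58.88, 72.47], [-126.05, 133.96], [-84.25, 85.87], [-180, 180]. Speed limits (degrees/s): [147.25, 147.25, 180, 180, 180, 180].

INTERFACE

Orientations are given as [roll, pitch, yaw] about the fixed x, y, z axes, in that order (R = Rz(yaw) Ry(pitch) Rx(roll)).
In Python, from rig import arm gives the robot as it stands.
- The arm moves only by the tool servo_tool, never from a script. Its argument "commands" is a list of rows, each an object with "delta_pos": the shift along the tool's x, y, z in mm, a list of three; "rotation": the turn, a rotation vector about the tool's x, y, z in rad, a list of three; "gripper": the closure, from 0 (fully open) to 1 (shut). In form: [{"delta_pos": [tx, ty, tz], "rotation": [rx, ry, rz], "gripper": gripper}, ...]. A call has 1 to 5 rows; each row is the pose to reach, as a shift and turn from the pose measured when the call began, along the tool's axes at that moment; what a row does not reach only later rows make up. A row lasts 1/10 s, in which the tool goes at most 50 mm and 8.59 degrees, less where a joint would pass 70% of its speed; a pose out of reach is approached as far as the arm can. A call with a gripper value outside its range is refused whole. The fingers move at their own pace and stop on an object; "grip_force" is the grip in N (left out, the last holds). Time passes only in rows, so rows that repeat a pose let the fingers close. It gives the time, the measured TCP pose, the force and the opening at its end, in the units of the state.
- arm.sense(): the state, without advancing time (a new reading comes with each control period).
- arm.get_image(name): name is "scene" or "top" or "wrist"; returns (picture, depth): 384x512x3 uint8, blue, green, red; 384x512 float32, mm along the optical axis (not along the pixel's ray), 0 where there is no reading.
- arm.get_calibration(name): a dict with "fx", "fy", "cx", "cy" (pixels), "world_from_camera" (4x4, takes a point from camera to world coordinates). Camera axes: x right, y down, z forward; pixel columns grow to the right and rows downward; lengths in mm; the calibration is good to about 2 mm. A picture is of the moment at which its call begins: read the wrist's pose just before it. get_calibration takes no time and is no camera call; for the wrist camera it gives the pose at the moment of the call.
- arm.sign_off(): hands the job in, once; it reports no verdict.
Trained networks look in the newest picture that a camera, given by its name, has taken for a name from the list of things; names that differ only in an ending like _2 or _b are one class to them, and where a whole thing is asked for, a point or a joint stands for the part that bears it (a point fixed in the world has none). Each returns a list of dicts, best first, with "confidence" (0 to 1); they miss things now and then, are a little off and sometimes report something else, mostly with a low value. They report only what shows in the picture. A call takes as long as a camera call. They do not tell look-alikes from the thing itself.
- arm.spot_in(camera, target): "rect" ([left, top, right, bottom] in pixels, round what is visible of it).
- arm.cut_out(camera, target): "region" (384x512 bool, what is visible of it) and "rect" ([left, top, right, bottom] in pixels, round what is visible of it).
The state is a dict: "time": time; "joints": joint angles; "qvel": joint speeds; "joint_efforts": joint torques, N m; "tcp_pos": TCP position; "ee_rot": TCP orientation; "ft_force": force on the tool from outside, world axes, zero at the start; "wrist_torque": the same for the moment, N m; "opening": opening from 0.0 (shut) to 1.0 (fully open).
Only numpy, scipy, OpenCV 4.12 (cv2) and the standard library are available. Lean on these libraries where they do the work, as an engineer would, in place of code of your own. Each camera call takes 0.05 s, during which the arm holds its last target.

## Working session

There is one attempt and no reset: what is moved stays moved. The work goes in short steps, Python scripts to look and compute and a tool call to move; the robot and the scene stay as the last step left them, time stands still between calls to the robot, and variables do not carry over. Pictures are saved under pics/ and viewed, and the job is handed in when it is done.

Besides the shell and the picture viewer there is one more tool, called after ">>>" by a JSON object that holds its "op" and its "data". servo_tool: Moves the arm, as the interface text tells. Its arguments: {"type":"object","properties":{"commands":{"type":"array","items":{"type":"object","properties":{"delta_pos":{"type":"array","items":{"type":"number"}},"rotation":{"type":"array","items":{"type":"number"}},"gripper":{"type":"number"}}}},"grip_force":{"type":"number"}},"required":["commands"]}

```bash
ls; mkdir -p pics; python3 - <<'E'
from rig import arm
import cv2,numpy as np
print(arm.sense())
for n in ("scene","top","wrist"):
    p,d=arm.get_image(n); cv2.imwrite(f"pics/{n}0.png",p); np.save(f"pics/{n}0.npy",d)
    c=arm.get_calibration(n); print(n,c)
    for t in ("stand","head","twin","hull","cradle","radial","vtwin","oilcan"):
        print(t,[(np.round(r["rect"]).tolist(),round(r["confidence"],2)) for r in arm.spot_in(n,t)] if n!="wrist" else "")
E
```

```text
pics
{'time': 0.0, 'joints': array([ 5.94387678e+01,  1.79911054e+01,  2.57572341e+00,  7.46918023e+01,
       -6.06250856e-04,  8.20021517e+01]), 'qvel': array([-0.09211201,  0.12210976, -0.01218317, -0.09320773, -0.1256768 ,
        0.00545275]), 'joint_efforts': array([ 2.21597247e-04, -4.80628324e+01,  2.98531973e+01,  1.92625879e-02,
        1.64230323e-05,  1.48498088e-05]), 'tcp_pos': array([220.36370689, 530.52269204, 230.39696505]), 'ee_rot': array([-1.79893774e+02, -1.43128197e-02,  1.57436603e+02]), 'ft_force': array([ 0.22667669, -0.45131059, -0.53044612]), 'wrist_torque': array([-0.01881175, -0.04346202, -0.02970429]), 'opening': 0.9967135056114673}
scene {'fx': 375.6304629940931, 'fy': 375.6304629940931, 'cx': 252.1923229381144, 'cy': 190.93885816680466, 'world_from_camera': array([[-1.98856781e-01,  8.09817378e-01, -5.51952711e-01,
         1.30737193e+03],
       [ 9.79952296e-01,  1.57280481e-01, -1.22296151e-01,
         1.68883905e+02],
       [-1.22261602e-02, -5.65206745e-01, -8.24858689e-01,
         1.23332342e+03],
       [ 0.00000000e+00,  0.00000000e+00,  0.
[... 1550 characters left out ...]
adial [([102.0, 176.0, 148.0, 206.0], 0.71)]
vtwin [([377.0, 185.0, 420.0, 214.0], 0.71), ([226.0, 149.0, 239.0, 180.0], 0.19)]
oilcan [([362.0, 234.0, 380.0, 247.0], 0.78)]
wrist {'fx': 274.6089411772618, 'fy': 274.6089411772618, 'cx': 256.15607968931545, 'cy': 194.81721855793745, 'world_from_camera': array([[ 3.85109890e-01,  8.78351938e-01,  2.83175291e-01,
         1.46969096e+02],
       [ 9.22870723e-01, -3.66520269e-01, -1.18205418e-01,
         5.60610298e+02],
       [-3.64741027e-05,  3.06856261e-01, -9.51755869e-01,
         3.74459356e+02],
       [ 0.00000000e+00,  0.00000000e+00,  0.00000000e+00,
         1.00000000e+00]])}
stand 
head 
twin 
hull 
cradle 
radial 
vtwin 
oilcan
```

```bash
python3 - <<'E'
import cv2
for n,r in (("scene",(100,140,420,300)),("top",(90,100,430,260))):
    p=cv2.imread(f"pics/{n}0.png"); x0,y0,x1,y1=r
    cv2.imwrite(f"pics/{n}0c.png",cv2.resize(p[y0:y1,x0:x1],None,fx=2.3,fy=2.3,interpolation=cv2.INTER_CUBIC))
E
```

```text
(no output)
```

View pics/scene0.png

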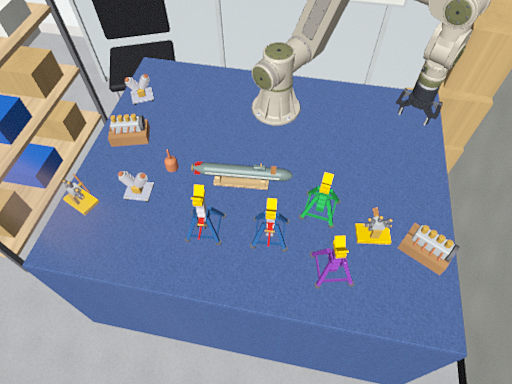

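```bash
sleep 0.1
```

```text
(no output)
```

View pics/scene0c.png

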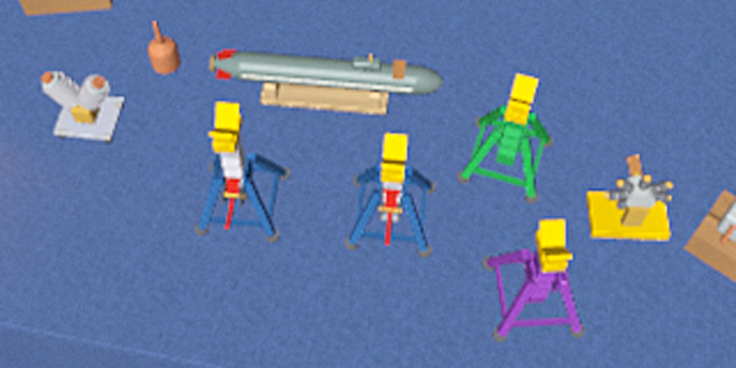

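View pics/top0c.png

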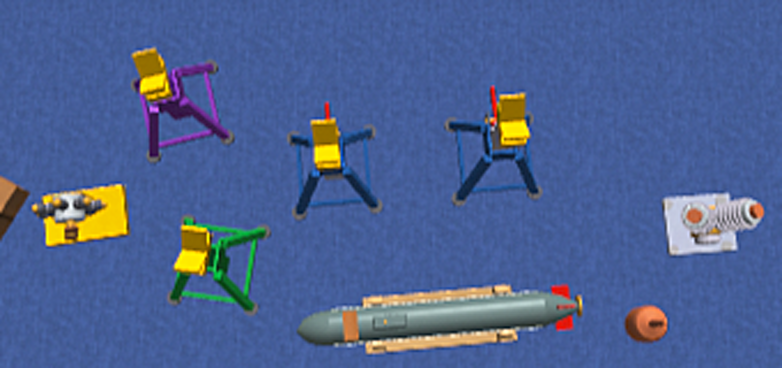

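```bash
cat > h.py <<'E'
import numpy as np,cv2
def cloud(img,d,c):
    v,u=np.mgrid[0:384,0:512]
    X=np.stack([(u-c["cx"])/c["fx"]*d,(v-c["cy"])/c["fy"]*d,d,np.ones_like(d)],-1)
    P=X@np.asarray(c["world_from_camera"]).T
    P=P[...,:3]; P[d<=0]=np.nan
    return P
E
python3 - <<'E'
from rig import arm
from h import *
for n in ("scene","top"):
    img=cv2.imread(f"pics/{n}0.png");d=np.load(f"pics/{n}0.npy");c=arm.get_calibration(n)
    P=cloud(img,d,c);hsv=cv2.cvtColor(img,cv2.COLOR_BGR2HSV)
    print(n,"table z",[np.round(P[v,u],1).tolist() for u,v in ((230,260),(300,140),(200,140))])
    m=cv2.inRange(hsv,(24,180,120),(34,255,255))
    k,L,S,C=cv2.connectedComponentsWithStats(m)
    for i in range(1,k):
        if S[i,4]<40: continue
        q=P[L==i];q=q[~np.isnan(q[:,0])]
        if len(q)==0: continue
        print("yellow",S[i].tolist(),np.round(np.median(q,0),1),"hi",np.round(np.percentile(q,[2,98],axis=0),1).tolist())
    r=arm.cut_out(n,"hull")[0];q=P[r["region"]];q=q[~np.isnan(q[:,0])]
    z=q[q[:,2]>55];print("hull",r["rect"],len(q),np.percentile(q[:,2],[50,90,98,100]))
    mu=z[:,:2].mean(0);w,V=np.linalg.eigh(np.cov((z[:,:2]-mu).T));a=V[:,1]*np.sign(V[1,1]);
    t=(z[:,:2]-mu)@a;s=(z[:,:2]-mu)@np.array([a[1],-a[0]])
    print("mu",mu,"yaw of +y",np.degrees(np.arctan2(-a[0],a[1])),"t",t.min(),t.max(),"s",np.percentile(s,[1,99]))
    mid=mu+a*(t.min()+t.max())/2;print("mid",mid)
    # ridge fit
    for t0 in range(-180,181,30):
        mm=abs(t-t0)<10
        if mm.sum()>5:
            zz=z[mm];print(t0,round(zz[:,2].max(),1),np.round(zz[zz[:,2]>np.percentile(zz[:,2],70)][:,:2].mean(0),1))
    m=(cv2.inRange(hsv,(0,170,120),(8,255,255))|cv2.inRange(hsv,(172,170,120),(180,255,255)))
    k,L,S,C=cv2.connectedComponentsWithStats(m)
    for i in range(1,k):
        if S[i,4]<8: continue
        q=P[L==i];print("red",S[i].tolist(),np.round(np.nanmedian(q,0),1))
E
```

```text
scene table z [[786.1, -32.6, -3.0], [175.5, 137.7, -1.8], [261.0, -292.8, 1.5]]
yellow [320, 173, 13, 21, 177] [522.3 255.3 181.8] hi [[492.2, 240.1, 130.2], [545.4, 271.0, 200.0]]
yellow [191, 185, 13, 21, 202] [ 675.9 -149.8  224.8] hi [[650.9, -167.1, 200.1], [705.6, -134.9, 241.5]]
yellow [81, 190, 16, 18, 118] [ 653.  -624.6   21.3] hi [[621.4, -667.3, 14.9], [686.8, -598.7, 28.0]]
yellow [267, 198, 10, 12, 101] [644.8  85.8 185.8] hi [[630.8, 72.2, 172.6], [664.1, 99.6, 197.8]]
yellow [266, 211, 9, 8, 70] [681.4  88.1 174.2] hi [[677.4, 74.7, 155.8], [684.7, 101.5, 200.9]]
yellow [356, 224, 35, 20, 424] [606.5 437.6  19.2] hi [[565.0, 396.4, 4.9], [630.9, 512.1, 24.8]]
yellow [333, 236, 15, 22, 227] [749.3 317.1 181.7] hi [[726.2, 300.1, 156.3], [779.8, 336.3, 199.9]]
hull [117.2, 173.1, 153.7, 198.4] 717 [ 54.32416941 118.36980636 125.16031713 129.49437171]
mu [ 581.86242911 -449.28093863] yaw of +y 4.138529447219646 t -56.167349246715595 52.395351348091985 s [-23.21948892  14.06295431]
mid [ 581.9985382  -451.16201979]
-30 129.5 [ 577.6 -482.3]
0 101.7 [ 578.4 -452.8]
30 127
[... 1233 characters left out ...]
872  81.7980624   96.7691964  109.08042825]
mu [438.48496814 -64.61796841] yaw of +y 5.18619387026463 t -197.1218724217671 196.1873122374154 s [-24.22165038  24.8634206 ]
mid [438.52720681 -65.08333555]
-180 85.6 [ 453.7 -240.3]
-150 85.2 [ 451.  -211.7]
-120 85.4 [ 449.4 -184.3]
-90 82.5 [ 445.9 -154.2]
-60 81.9 [ 444.9 -124.9]
-30 84.4 [441.  -92.5]
0 84.9 [438.  -64.5]
30 83.6 [435.1 -36.2]
60 99.8 [433.5  -5.6]
90 101.4 [429.8  22.4]
120 88.4 [426.4  56.6]
150 84.9 [425.5  86.1]
180 79.6 [424.2 110.8]
red [303, 138, 3, 13, 21] [ 745.1 -143.4   79.8]
red [231, 145, 2, 7, 11] [734.5  94.9  78.4]
red [330, 224, 8, 6, 30] [ 475.8 -237.3   56.1]
red [332, 237, 7, 7, 34] [ 430.5 -241.5   55.7]
```

```bash
python3 - <<'E'
from rig import arm
from h import *
for n in ("scene","top"):
    img=cv2.imread(f"pics/{n}0.png");d=np.load(f"pics/{n}0.npy");c=arm.get_calibration(n)
    P=cloud(img,d,c).reshape(-1,3);
    for y0 in (87,-150):
        q=P[(abs(P[:,1]-y0)<8)&(P[:,2]>140)&(abs(P[:,0]-660)<60)]
        q=q[np.argsort(q[:,0])]
        print(n,y0,[tuple(np.round(a[[0,2]]).astype(int).tolist()) for a in q[::2]])
    hsv=cv2.cvtColor(img,cv2.COLOR_BGR2HSV)
    m=cv2.inRange(hsv,(20,120,60),(36,255,255))>0
    P=cloud(img,d,c)
    for y0 in (87,-150):
        mm=m&(abs(P[...,1]-y0)<40)&(P[...,2]>140)&(abs(P[...,0]-660)<60)
        q=P[mm]; print("all yellow",len(q),np.round(np.percentile(q,[1,50,99],axis=0),1).tolist(),
          "mean y vs x slope",np.polyfit(q[:,0]-660,q[:,1],1))
        qq=q
        print("rect",cv2.minAreaRect(qq[:,:2].astype(np.float32)))
E
```

```text
scene 87 [(628, 198), (629, 198), (631, 196), (632, 196), (633, 191), (634, 198), (635, 193), (636, 194), (638, 194), (638, 191), (640, 191), (640, 190), (641, 190), (641, 188), (643, 189), (644, 179), (645, 187), (645, 180), (647, 187), (648, 189), (648, 170), (649, 175), (650, 174), (652, 173), (652, 179), (653, 175), (655, 173), (660, 180), (662, 181), (665, 185), (672, 191), (675, 194), (678, 174), (678, 199), (679, 181), (680, 179), (680, 199), (680, 160), (680, 151), (680, 174), (681, 178), (681, 194), (682, 201), (682, 200), (682, 196), (682, 158), (683, 165), (683, 159), (684, 164), (684, 198), (684, 166)]
scene -150 [(647, 240), (650, 237), (650, 235), (651, 242), (651, 244), (652, 236), (654, 238), (654, 238), (656, 230), (657, 236), (658, 241), (660, 237), (660, 239), (662, 234), (662, 233), (663, 227), (664, 227), (664, 224), (665, 229), (665, 220), (666, 230), (668, 221), (668, 216), (670, 223), (670, 225), (672, 222), (674, 217), (675, 221), (676, 216), (677, 219), (682, 221), (686, 154), (687, 159), (687, 228), (687, 153), (688, 149), (688, 228), (688, 227), (689, 156)
[... 2094 characters left out ...]
92, 226), (693, 223), (694, 230), (695, 229), (695, 227), (696, 232), (697, 230), (698, 228), (699, 233), (700, 232), (701, 236), (702, 233), (703, 232), (704, 238), (704, 236), (706, 240), (706, 239), (707, 236)]
all yellow 223 [[630.1, 71.7, 156.2], [660.3, 88.7, 185.2], [685.2, 104.8, 199.4]] mean y vs x slope [6.82017768e-02 8.86763194e+01]
rect ((657.983642578125, 88.7468032836914), (55.693294525146484, 31.87974739074707), 5.1019487380981445)
all yellow 263 [[650.9, -166.1, 194.5], [679.9, -147.9, 225.0], [706.1, -132.5, 240.1]] mean y vs x slope [ 5.93479547e-02 -1.49272490e+02]
rect ((679.1715087890625, -149.88536071777344), (56.61618423461914, 31.754413604736328), 5.0645575523376465)
```

```bash
cat >> h.py <<'E'
from scipy.spatial.transform import Rotation as R
def goal(pos,yaw,arm=None):
    if arm is None:
        from rig import arm
    s=arm.sense()
    Rc=R.from_euler("xyz",s["ee_rot"],degrees=True)
    Rt=R.from_euler("xyz",[180,0,yaw],degrees=True)
    dp=Rc.inv().apply(np.array(pos)-s["tcp_pos"]); rv=(Rc.inv()*Rt).as_rotvec()
    print("t",round(s["time"],2),"tcp",np.round(s["tcp_pos"],1),"rot",np.round(s["ee_rot"],2),"F",np.round(s["ft_force"],2),"op",round(s["opening"],3))
    print("delta",np.round(dp,1).tolist(),"rot",np.round(rv,4).tolist())
E
python3 -c "
from h import *
goal((658,88.4,280),-175)"
```

```text
t 1.05 tcp [220.7 531.  231.3] rot [180.     0.   157.44] F [-0.19 -0.09 -0.03] op 1.001
delta [-573.7, -240.9, -48.7] rot [0.0001, 0.0, -0.4811]
```

>>> {"op": "servo_tool", "data": {"commands": [{"delta_pos": [0,0,-48],"rotation": [0,0,0],"gripper": 0},{"delta_pos": [-574,-241,-49],"rotation": [0,0,-0.481],"gripper": 0},{"delta_pos": [-574,-241,-49],"rotation": [0,0,-0.481],"gripper": 0},{"delta_pos": [-574,-241,-49],"rotation": [0,0,-0.481],"gripper": 0},{"delta_pos": [-574,-241,-49],"rotation": [0,0,-0.481],"gripper": 0}]}}

```text
time: 1.55
tcp_pos: [353.4, 397.2, 279.9]
ee_rot: [180.0, 0.0, -174.7]
ft_force: [0.8, 1.4, 0.2]
opening: 0.997
```

```bash
python3 -c "
from h import *
goal((658,88.4,280),-175)"
```

```text
t 1.55 tcp [353.4 397.2 279.9] rot [ 1.7996e+02  4.0000e-02 -1.7468e+02] F [0.84 1.39 0.16] op 0.997
delta [-274.6, -335.7, -0.1] rot [0.0007, 0.0007, 0.0056]
```

>>> {"op": "servo_tool", "data": {"commands": [{"delta_pos": [-275,-336,0],"rotation": [0,0,0.0],"gripper": 0},{"delta_pos": [-275,-336,0],"rotation": [0,0,0],"gripper": 0},{"delta_pos": [-275,-336,0],"rotation": [0,0,0],"gripper": 0},{"delta_pos": [-275,-336,0],"rotation": [0,0,0],"gripper": 0},{"delta_pos": [-275,-336,0],"rotation": [0,0,0],"gripper": 0}]}}

```text
time: 2.05
tcp_pos: [529.5, 218.4, 280.0]
ee_rot: [179.9, 0.1, -174.7]
ft_force: [0.9, -0.5, 1.1]
opening: 1.001
```

```bash
python3 -c "
from h import *
goal((658,88.4,260),-175)"
```

```text
t 2.05 tcp [529.5 218.4 280. ] rot [ 1.7995e+02  7.0000e-02 -1.7468e+02] F [ 0.89 -0.52  1.1 ] op 1.001
delta [-115.9, -141.4, 20.0] rot [0.0009, 0.0012, 0.0055]
```

>>> {"op": "servo_tool", "data": {"commands": [{"delta_pos": [-116,-141.5,20],"rotation": [0,0,0.005],"gripper": 0},{"delta_pos": [-116,-141.5,20],"rotation": [0,0,0.005],"gripper": 0},{"delta_pos": [-116,-141.5,20],"rotation": [0,0,0.005],"gripper": 0},{"delta_pos": [-116,-141.5,20],"rotation": [0,0,0.005],"gripper": 0},{"delta_pos": [-116,-141.5,20],"rotation": [0,0,0.005],"gripper": 0}]}}

```text
time: 2.55
tcp_pos: [660.6, 83.9, 257.5]
ee_rot: [-180.0, -0.0, -175.3]
ft_force: [0.2, 0.1, -0.7]
opening: 1.001
```

```bash
python3 - <<'E'
from rig import arm
from h import *
goal((658,88.4,138),-175)
c=arm.get_calibration("wrist")
p,d=arm.get_image("wrist");cv2.imwrite("pics/w1.png",p);np.save("pics/w1.npy",d)
P=cloud(p,d,c);hsv=cv2.cvtColor(p,cv2.COLOR_BGR2HSV)
m=cv2.inRange(hsv,(20,120,60),(36,255,255))>0
for x0,y0 in ((658,88),(679,-150)):
    mm=m&(P[...,2]>140)&(abs(P[...,0]-x0)<45)&(abs(P[...,1]-y0)<35)
    q=P[mm]
    if len(q)>20: print(len(q),np.round(np.percentile(q,[1,50,99],axis=0),1).tolist(),cv2.minAreaRect(q[:,:2].astype(np.float32)))
E
```

```text
t 2.55 tcp [660.6  83.9 257.5] rot [-1.8000e+02 -2.0000e-02 -1.7528e+02] F [ 0.16  0.15 -0.7 ] op 1.001
delta [2.2, 4.7, 119.5] rot [-0.0, -0.0003, -0.0049]
2869 [[626.3, 70.9, 159.6], [656.9, 87.3, 186.1], [682.7, 103.4, 198.0]] ((654.9652099609375, 87.62818908691406), (57.792049407958984, 31.856443405151367), 5.230468273162842)
```

View pics/w1.png

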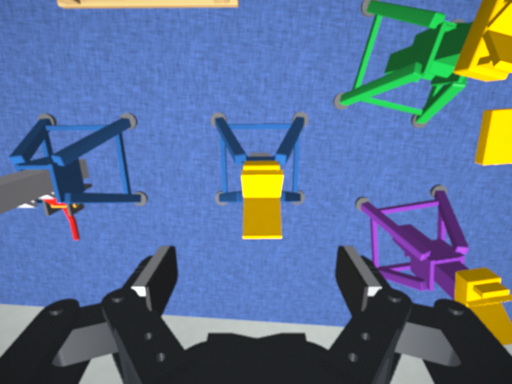

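>>> {"op": "servo_tool", "data": {"commands": [{"delta_pos": [3.3,4.3,40],"rotation": [0,0,-0.005],"gripper": 0},{"delta_pos": [3.3,4.3,80],"rotation": [0,0,-0.005],"gripper": 0},{"delta_pos": [3.3,4.3,105],"rotation": [0,0,-0.005],"gripper": 0},{"delta_pos": [3.3,4.3,119],"rotation": [0,0,-0.005],"gripper": 0},{"delta_pos": [3.3,4.3,119],"rotation": [0,0,-0.005],"gripper": 0}]}}

```text
time: 3.1
tcp_pos: [652.8, 91.3, 137.0]
ee_rot: [179.9, -0.3, -174.8]
ft_force: [-0.0, 0.2, -0.7]
opening: 1.002
```

```bash
python3 - <<'E'
from rig import arm
from h import *
goal((657,87.9,138),-175)
p,d=arm.get_image("wrist");cv2.imwrite("pics/w2.png",p)
E
```

```text
t 3.1 tcp [652.8  91.3 137. ] rot [ 179.9    -0.33 -174.81] F [-0.02  0.2  -0.69] op 1.002
delta [-3.9, -3.8, -1.0] rot [0.0017, -0.0057, 0.0034]
```

View pics/w2.png

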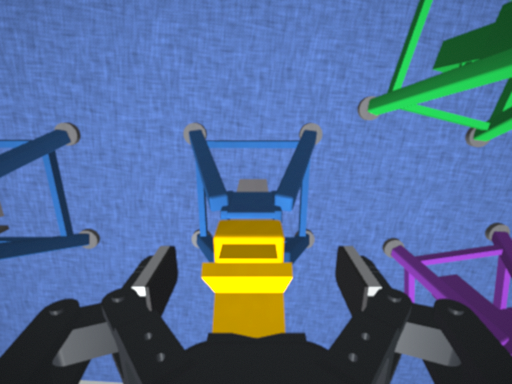

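>>> {"op": "servo_tool", "data": {"commands": [{"delta_pos": [-3.9,-3.8,-1],"rotation": [0,-0.006,0.003],"gripper": 0},{"delta_pos": [-3.9,-3.8,-1],"rotation": [0,-0.006,0.003],"gripper": 0.3},{"delta_pos": [-3.9,-3.8,-1],"rotation": [0,-0.006,0.003],"gripper": 0.45},{"delta_pos": [-3.9,-3.8,-1],"rotation": [0,-0.006,0.003],"gripper": 0.45}], "grip_force": 30}}

```text
time: 3.55
tcp_pos: [658.6, 87.7, 140.7]
ee_rot: [179.9, 0.3, -175.0]
ft_force: [-0.4, -0.1, 0.3]
opening: 0.552
```

```bash
python3 - <<'E'
from rig import arm
from h import *
goal((657,87.9,138),-175)
p,d=arm.get_image("wrist");cv2.imwrite("pics/w3.png",p)
E
```

```text
t 3.55 tcp [658.6  87.7 140.7] rot [ 179.93    0.26 -175.  ] F [-0.42 -0.08  0.26] op 0.552
delta [1.6, 0.4, 2.7] rot [0.0013, 0.0045, 0.0001]
```

View pics/w3.png

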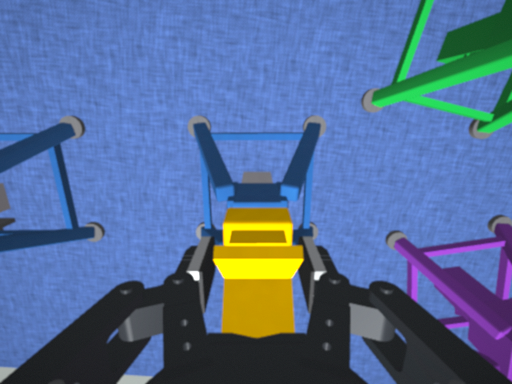

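>>> {"op": "servo_tool", "data": {"commands": [{"delta_pos": [0.5,0.2,3],"rotation": [0,0.004,0],"gripper": 0.5},{"delta_pos": [0.5,0.2,3],"rotation": [0,0.004,0],"gripper": 0.6},{"delta_pos": [0.5,0.2,3],"rotation": [0,0.004,0],"gripper": 0.8},{"delta_pos": [0.5,0.2,3],"rotation": [0,0.004,0],"gripper": 0.8},{"delta_pos": [0.5,0.2,3],"rotation": [0,0.004,0],"gripper": 0.8}], "grip_force": 50}}

```text
time: 4.1
tcp_pos: [657.7, 88.2, 137.2]
ee_rot: [179.9, -0.0, -175.0]
ft_force: [-0.7, 1.9, -0.4]
opening: 0.365
```

```bash
python3 - <<'E'
from rig import arm
from h import *
goal((657,87.9,138),-175)
p,d=arm.get_image("wrist");cv2.imwrite("pics/w4.png",p)
E
```

```text
t 4.1 tcp [657.7  88.2 137.2] rot [ 1.7989e+02 -3.0000e-02 -1.7498e+02] F [-0.72  1.9  -0.38] op 0.365
delta [0.8, -0.3, -0.8] rot [0.002, -0.0005, 0.0004]
```

View pics/w4.png

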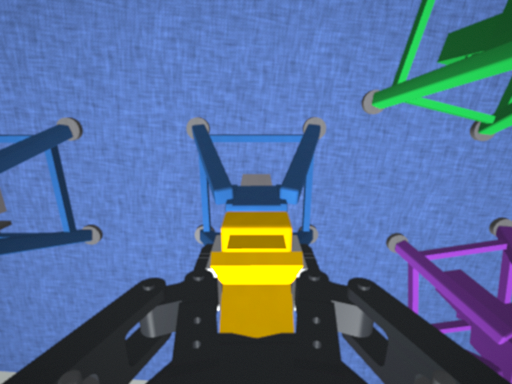

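>>> {"op": "servo_tool", "data": {"commands": [{"delta_pos": [0,0,-5],"rotation": [0,0,0],"gripper": 0.8},{"delta_pos": [0,0,-12],"rotation": [0,0,0],"gripper": 0.8},{"delta_pos": [0,0,-20],"rotation": [0,0,0],"gripper": 0.8},{"delta_pos": [0,0,-28],"rotation": [0,0,0],"gripper": 0.8},{"delta_pos": [0,0,-34],"rotation": [0,0,0],"gripper": 0.8}]}}

```text
time: 4.65
tcp_pos: [657.7, 88.2, 172.0]
ee_rot: [179.9, -0.0, -175.0]
ft_force: [3.2, 2.0, -8.7]
opening: 0.369
```

```bash
python3 - <<'E'
from rig import arm
from h import *
goal((657.7,88.2,198.2),-175)
E
```

```text
t 4.65 tcp [657.7  88.2 172. ] rot [ 1.7988e+02 -3.0000e-02 -1.7497e+02] F [ 3.18  2.02 -8.7 ] op 0.369
delta [-0.0, 0.0, -26.2] rot [0.0021, -0.0006, 0.0004]
```

>>> {"op": "servo_tool", "data": {"commands": [{"delta_pos": [0,0,-6],"rotation": [0,0,0],"gripper": 0.8},{"delta_pos": [0,0,-13],"rotation": [0,0,0],"gripper": 0.8},{"delta_pos": [0,0,-20],"rotation": [0,0,0],"gripper": 0.8},{"delta_pos": [0,0,-24.5],"rotation": [0,0,0],"gripper": 0.8},{"delta_pos": [0,0,-26],"rotation": [0,0,0],"gripper": 0.8}]}}

```text
time: 5.15
tcp_pos: [657.7, 88.2, 198.7]
ee_rot: [179.9, -0.0, -175.0]
ft_force: [3.1, 2.5, -9.0]
opening: 0.371
```

```bash
python3 - <<'E'
from rig import arm
from h import *
p,d=arm.get_image("scene");cv2.imwrite("pics/s5.png",cv2.resize(p[150:270,170:370],None,fx=4,fy=4,interpolation=cv2.INTER_CUBIC));np.save("pics/s5.npy",d)
goal((657.7,88.2,198.2),-175)
P=cloud(p,d,arm.get_calibration("scene"))
hsv=cv2.cvtColor(p,cv2.COLOR_BGR2HSV);m=cv2.inRange(hsv,(20,120,60),(36,255,255))>0
for x0,y0 in ((658,88),(679,-150)):
    q=P[m&(P[...,2]>140)&(abs(P[...,0]-x0)<45)&(abs(P[...,1]-y0)<35)]
    print(len(q),np.round(np.percentile(q,[1,50,99],axis=0),1).tolist())
E
```

```text
t 5.2 tcp [657.7  88.2 198.6] rot [ 1.7988e+02 -1.0000e-02 -1.7497e+02] F [ 2.51  2.85 -7.03] op 0.37
delta [0.0, -0.0, 0.4] rot [0.0022, -0.0001, 0.0004]
147 [[644.5, 73.4, 214.1], [678.0, 87.9, 239.4], [684.9, 103.9, 277.1]]
215 [[650.0, -168.5, 195.8], [676.0, -149.4, 224.7], [706.3, -134.8, 243.9]]
```

View pics/s5.png

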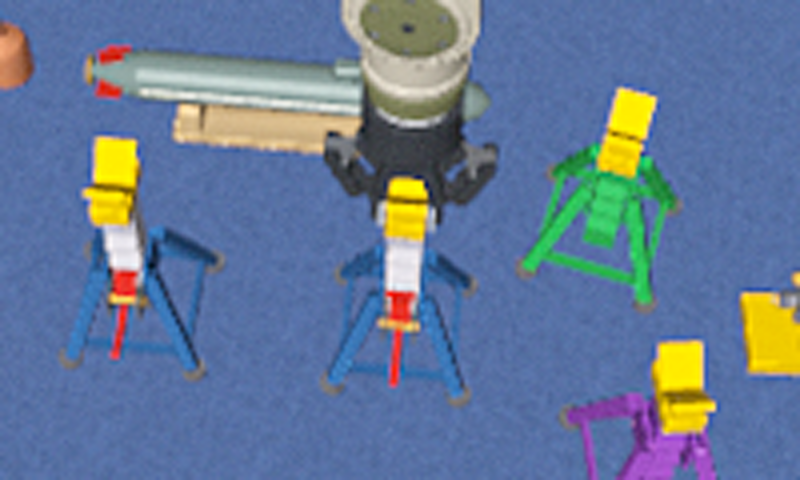

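>>> {"op": "servo_tool", "data": {"commands": [{"delta_pos": [0,0,2.5],"rotation": [0,0,0],"gripper": 0.8},{"delta_pos": [0,0,5],"rotation": [0,0,0],"gripper": 0.8},{"delta_pos": [0,0,7],"rotation": [0,0,0],"gripper": 0.8},{"delta_pos": [0,0,8],"rotation": [0,0,0],"gripper": 0.8},{"delta_pos": [0,0,8.5],"rotation": [0,0,0],"gripper": 0.8}]}}

```text
time: 5.7
tcp_pos: [657.7, 88.2, 189.8]
ee_rot: [179.9, -0.0, -175.0]
ft_force: [2.3, 2.3, -7.0]
opening: 0.368
```

>>> {"op": "servo_tool", "data": {"commands": [{"delta_pos": [0,0,0.6],"rotation": [0,0,0],"gripper": 0.8},{"delta_pos": [0,0,1.2],"rotation": [0,0,0],"gripper": 0.8}]}}

```text
time: 5.9
tcp_pos: [657.7, 88.2, 188.7]
ee_rot: [179.9, -0.0, -175.0]
ft_force: [0.7, 2.9, -6.1]
opening: 0.37
```

>>> {"op": "servo_tool", "data": {"commands": [{"delta_pos": [0,0,0.6],"rotation": [0,0,0],"gripper": 0.8},{"delta_pos": [0,0,1.2],"rotation": [0,0,0],"gripper": 0.8}]}}

```text
time: 6.1
tcp_pos: [657.7, 88.2, 187.7]
ee_rot: [179.9, -0.0, -175.0]
ft_force: [2.7, 3.2, -6.3]
opening: 0.37
```

>>> {"op": "servo_tool", "data": {"commands": [{"delta_pos": [0,0,0.6],"rotation": [0,0,0],"gripper": 0.8},{"delta_pos": [0,0,1.2],"rotation": [0,0,0],"gripper": 0.8}]}}

```text
time: 6.3
tcp_pos: [657.7, 88.2, 186.5]
ee_rot: [179.9, -0.0, -175.0]
ft_force: [1.4, 2.1, -4.8]
opening: 0.37
```

>>> {"op": "servo_tool", "data": {"commands": [{"delta_pos": [0,0,0.6],"rotation": [0,0,0],"gripper": 0.8},{"delta_pos": [0,0,1.2],"rotation": [0,0,0],"gripper": 0.8}]}}

```text
time: 6.5
tcp_pos: [657.7, 88.2, 185.3]
ee_rot: [179.9, 0.0, -175.0]
ft_force: [1.5, 3.2, -6.8]
opening: 0.367
```

>>> {"op": "servo_tool", "data": {"commands": [{"delta_pos": [0,0,0.6],"rotation": [0,0,0],"gripper": 0.8},{"delta_pos": [0,0,1.2],"rotation": [0,0,0],"gripper": 0.8}]}}

```text
time: 6.7
tcp_pos: [657.7, 88.2, 184.1]
ee_rot: [179.9, 0.0, -175.0]
ft_force: [1.4, 2.8, -5.9]
opening: 0.364
```

>>> {"op": "servo_tool", "data": {"commands": [{"delta_pos": [0,0,0.6],"rotation": [0,0,0],"gripper": 0.8},{"delta_pos": [0,0,1.2],"rotation": [0,0,0],"gripper": 0.8}]}}

```text
time: 6.9
tcp_pos: [657.7, 88.2, 182.8]
ee_rot: [179.9, -0.0, -175.0]
ft_force: [1.6, 2.1, -5.2]
opening: 0.368
```

>>> {"op": "servo_tool", "data": {"commands": [{"delta_pos": [0,0,0.6],"rotation": [0,0,0],"gripper": 0.8},{"delta_pos": [0,0,1.2],"rotation": [0,0,0],"gripper": 0.8}]}}

```text
time: 7.1
tcp_pos: [657.7, 88.2, 181.5]
ee_rot: [179.9, -0.0, -175.0]
ft_force: [1.8, 1.5, -5.6]
opening: 0.367
```

>>> {"op": "servo_tool", "data": {"commands": [{"delta_pos": [0,0,0.6],"rotation": [0,0,0],"gripper": 0.8},{"delta_pos": [0,0,1.2],"rotation": [0,0,0],"gripper": 0.8}]}}

```text
time: 7.3
tcp_pos: [657.7, 88.3, 180.2]
ee_rot: [179.9, -0.0, -175.0]
ft_force: [1.7, 2.7, -5.3]
opening: 0.371
```

>>> {"op": "servo_tool", "data": {"commands": [{"delta_pos": [0,0,0.6],"rotation": [0,0,0],"gripper": 0.8},{"delta_pos": [0,0,1.1],"rotation": [0,0,0],"gripper": 0.8}]}}

```text
time: 7.5
tcp_pos: [657.7, 88.2, 180.0]
ee_rot: [179.9, 0.0, -175.0]
ft_force: [-0.6, 2.1, -0.2]
opening: 0.362
```

>>> {"op": "servo_tool", "data": {"commands": [{"delta_pos": [0,0,0.6],"rotation": [0,0,0],"gripper": 0.8},{"delta_pos": [0,0,1.1],"rotation": [0,0,0],"gripper": 0.8}]}}

```text
time: 7.7
tcp_pos: [657.7, 88.2, 179.9]
ee_rot: [179.9, 0.1, -175.0]
ft_force: [-2.6, 1.7, 3.8]
opening: 0.372
```

>>> {"op": "servo_tool", "data": {"commands": [{"delta_pos": [0,0,0],"rotation": [0,0,0],"gripper": 0.8},{"delta_pos": [0,0,0],"rotation": [0,0,0],"gripper": 0.8}], "grip_force": 30}}

```text
time: 7.9
tcp_pos: [657.7, 88.2, 179.9]
ee_rot: [179.9, 0.1, -175.0]
ft_force: [-0.2, 2.3, 0.4]
opening: 0.366
```

>>> {"op": "servo_tool", "data": {"commands": [{"delta_pos": [0,0,0],"rotation": [0,0,0],"gripper": 0.55},{"delta_pos": [0,0,0],"rotation": [0,0,0],"gripper": 0.4},{"delta_pos": [0,0,0],"rotation": [0,0,0],"gripper": 0.2},{"delta_pos": [0,0,0],"rotation": [0,0,0],"gripper": 0},{"delta_pos": [0,0,0],"rotation": [0,0,0],"gripper": 0}]}}

```text
time: 8.4
tcp_pos: [657.8, 88.1, 180.0]
ee_rot: [179.9, 0.1, -175.0]
ft_force: [1.0, 0.1, -0.1]
opening: 0.997
```

>>> {"op": "servo_tool", "data": {"commands": [{"delta_pos": [0,0,-30],"rotation": [0,0,0],"gripper": 0},{"delta_pos": [0,0,-80],"rotation": [0,0,0],"gripper": 0},{"delta_pos": [0,0,-120],"rotation": [0,0,0],"gripper": 0},{"delta_pos": [0,0,-130],"rotation": [0,0,0],"gripper": 0}]}}

```text
time: 8.8
tcp_pos: [659.1, 87.8, 316.0]
ee_rot: [179.9, 0.6, -175.0]
ft_force: [0.5, -0.5, 1.1]
opening: 1.004
```

```bash
python3 - <<'E'
from rig import arm
from h import *
p,d=arm.get_image("scene");cv2.imwrite("pics/s6.png",cv2.resize(p[150:270,170:370],None,fx=4,fy=4,interpolation=cv2.INTER_CUBIC))
P=cloud(p,d,arm.get_calibration("scene"))
hsv=cv2.cvtColor(p,cv2.COLOR_BGR2HSV);m=cv2.inRange(hsv,(20,120,60),(36,255,255))>0
for x0,y0 in ((658,88),(679,-150)):
    q=P[m&(P[...,2]>140)&(abs(P[...,0]-x0)<45)&(abs(P[...,1]-y0)<35)]
    print(len(q),np.round(np.percentile(q,[1,50,99],axis=0),1).tolist())
goal((438.5,-65,300),95)
goal((438.5,-65,300),-85)
print(arm.sense()["joints"])
E
```

```text
210 [[630.9, 71.8, 198.4], [655.3, 87.9, 225.5], [684.7, 104.0, 244.3]]
216 [[650.9, -168.1, 198.4], [676.6, -149.3, 225.2], [706.0, -133.6, 243.0]]
t 8.85 tcp [659.1  87.8 315.3] rot [ 179.94    0.56 -174.98] F [0.1  0.3  1.39] op 1.0
delta [233.3, -132.9, 12.9] rot [0.0085, 0.007, 1.5711]
t 8.85 tcp [659.1  87.8 315.3] rot [ 179.94    0.56 -174.98] F [0.1  0.3  1.39] op 1.0
delta [233.3, -132.9, 12.9] rot [-0.007, 0.0085, -1.5704]
[ 0.63292501 28.57682732 30.23476269 91.09973643  0.10002797 -4.38565126]
```

View pics/s6.png

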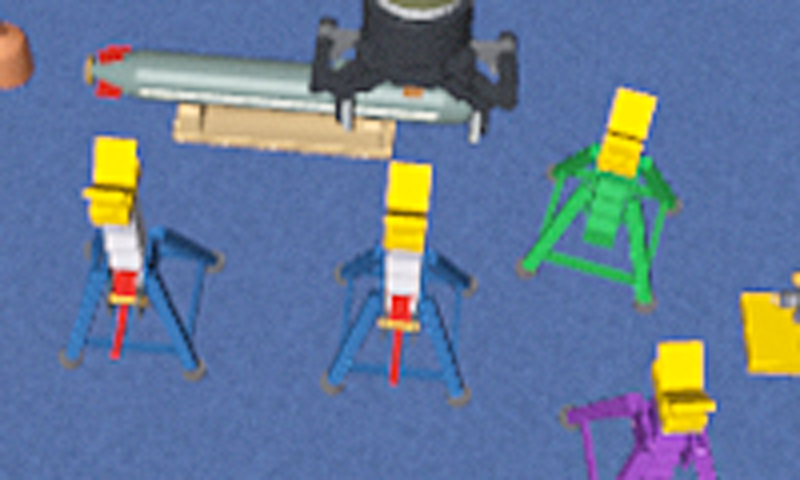

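>>> {"op": "servo_tool", "data": {"commands": [{"delta_pos": [233,-133,13],"rotation": [0,0,1.571],"gripper": 0},{"delta_pos": [233,-133,13],"rotation": [0,0,1.571],"gripper": 0},{"delta_pos": [233,-133,13],"rotation": [0,0,1.571],"gripper": 0},{"delta_pos": [233,-133,13],"rotation": [0,0,1.571],"gripper": 0},{"delta_pos": [233,-133,13],"rotation": [0,0,1.571],"gripper": 0}]}}

```text
time: 9.35
tcp_pos: [450.4, -55.7, 298.7]
ee_rot: [179.7, 0.0, 141.7]
ft_force: [0.3, -1.5, 1.1]
opening: 0.998
```

```bash
python3 - <<'E'
from h import *
goal((438.5,-65,260),95)
E
```

```text
t 9.35 tcp [450.4 -55.7 298.7] rot [1.7970e+02 2.0000e-02 1.4173e+02] F [ 0.34 -1.49  1.08] op 0.998
delta [3.6, -14.8, 38.6] rot [0.0051, -0.0017, 0.8156]
```

>>> {"op": "servo_tool", "data": {"commands": [{"delta_pos": [3.6,-14.8,38.6],"rotation": [0.005,0,0.815],"gripper": 0},{"delta_pos": [3.6,-14.8,38.6],"rotation": [0.005,0,0.815],"gripper": 0},{"delta_pos": [3.6,-14.8,38.6],"rotation": [0.005,0,0.815],"gripper": 0},{"delta_pos": [3.6,-14.8,38.6],"rotation": [0.005,0,0.815],"gripper": 0},{"delta_pos": [3.6,-14.8,38.6],"rotation": [0.005,0,0.815],"gripper": 0}]}}

```text
time: 9.85
tcp_pos: [437.5, -64.9, 258.4]
ee_rot: [-179.9, -0.1, 98.7]
ft_force: [-0.4, -0.4, 1.0]
opening: 1.0
```

```bash
python3 - <<'E'
from h import *
goal((438.5,-65,230),95)
E
```

```text
t 9.85 tcp [437.5 -64.9 258.4] rot [-1.7988e+02 -1.4000e-01  9.8700e+01] F [-0.41 -0.38  0.96] op 1.0
delta [-0.4, 1.0, 28.4] rot [-0.0021, -0.0024, 0.0646]
```

>>> {"op": "servo_tool", "data": {"commands": [{"delta_pos": [-0.4,1,8],"rotation": [-0.002,-0.002,0.065],"gripper": 0},{"delta_pos": [-0.4,1,8],"rotation": [-0.002,-0.002,0.065],"gripper": 0},{"delta_pos": [-0.4,1,8],"rotation": [-0.002,-0.002,0.065],"gripper": 0}]}}

```text
time: 10.15
tcp_pos: [437.8, -64.8, 249.5]
ee_rot: [-179.9, -0.1, 95.1]
ft_force: [-0.4, -0.8, -0.1]
opening: 0.998
```

```bash
python3 - <<'E'
from rig import arm
from h import *
c=arm.get_calibration("wrist")
p,d=arm.get_image("wrist");cv2.imwrite("pics/w7.png",p)
P=cloud(p,d,c)
r=arm.cut_out("wrist","hull");print([(x["confidence"],x["rect"]) for x in r])
q=P[r[0]["region"]];q=q[~np.isnan(q[:,0])];z=q[q[:,2]>57]
# axis fit: bins along y
for y0 in range(-220,121,20):
    b=z[abs(z[:,1]-y0)<6]
    if len(b)>20: print(y0,len(b),np.round([b[:,0].min(),b[:,0].max(),(b[:,0].min()+b[:,0].max())/2,np.percentile(b[:,2],98)],1))
print("y range",z[:,1].min(),z[:,1].max())
goal((438.5,-65,120),95)
E
```

```text
[(0.92, [231.6, 0.0, 280.4, 308.0])]
-220 163 [425.3 478.6 451.9  79. ]
-200 274 [422.4 472.1 447.3  81.1]
-180 296 [419.8 471.1 445.4  81. ]
-160 307 [418.5 469.1 443.8  81.1]
-140 320 [417.1 465.5 441.3  81. ]
-120 347 [414.5 465.8 440.1  81. ]
-100 369 [413.1 463.8 438.5  81.2]
-80 377 [410.8 460.3 435.5  81. ]
-60 404 [410.7 460.3 435.5  81.3]
-40 427 [407.  458.6 432.8  81.1]
-20 432 [405.7 455.2 430.5  97.4]
0 503 [404.3 455.4 429.9  98.3]
20 523 [402.5 453.3 427.9  98.5]
40 540 [402.1 451.6 426.9  81.3]
60 607 [398.6 450.  424.3  82.3]
80 620 [397.6 447.7 422.7  81.4]
100 569 [398.4 444.1 421.3  79.8]
y range -264.4108485641965 117.99134211698802
t 10.25 tcp [438.4 -65.  250.2] rot [-1.7996e+02 -3.0000e-02  9.5050e+01] F [-0.78  0.12  0.93] op 1.0
delta [-0.1, 0.2, 130.2] rot [-0.0006, -0.0006, 0.0009]
```

View pics/w7.png

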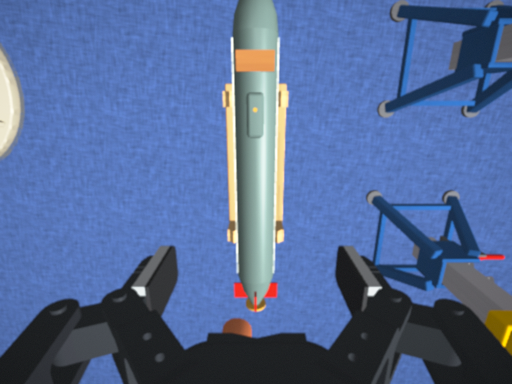

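```bash
python3 - <<'E'
from rig import arm
from h import *
n="top";img=cv2.imread(f"pics/{n}0.png");d=np.load(f"pics/{n}0.npy");P=cloud(img,d,arm.get_calibration(n)).reshape(-1,3)
q=P[(P[:,2]>89)&(P[:,2]<110)&(abs(P[:,0]-432)<30)&(abs(P[:,1])<120)]
print(len(q),np.percentile(q,[2,50,98],axis=0))
n="scene";img=cv2.imread(f"pics/{n}0.png");d=np.load(f"pics/{n}0.npy");P=cloud(img,d,arm.get_calibration(n)).reshape(-1,3)
q=P[(P[:,2]>89)&(P[:,2]<110)&(abs(P[:,0]-432)<30)&(abs(P[:,1])<120)]
print(len(q),np.percentile(q,[2,50,98],axis=0))
q=P[(P[:,2]>30)&(P[:,2]<110)&(abs(P[:,0]-440)<70)&(P[:,1]>-285)&(P[:,1]<155)]
print(len(q),np.percentile(q,[0.2,50,99.8],axis=0))
E
```

```text
83 [[422.92586739 -16.30406747  90.79856779]
 [432.15176263   5.60797662  96.31032743]
 [441.66817331  27.47735402 101.4247334 ]]
59 [[420.74913292 -16.51921113  89.32264419]
 [432.3562728    3.31523354  98.55646613]
 [439.66929345  27.16725444 104.10535919]]
1309 [[ 403.96143649 -261.21520112   31.84845454]
 [ 446.61740508  -56.80977166   75.33679062]
 [ 481.85293545  130.2910699   101.96910329]]
```

>>> {"op": "servo_tool", "data": {"commands": [{"delta_pos": [2,1,45],"rotation": [0,0,0],"gripper": 0},{"delta_pos": [2,1,90],"rotation": [0,0,0],"gripper": 0},{"delta_pos": [2,1,130],"rotation": [0,0,0],"gripper": 0},{"delta_pos": [2,1,130],"rotation": [0,0,0],"gripper": 0},{"delta_pos": [2,1,130],"rotation": [0,0,0],"gripper": 0}]}}

```text
time: 10.75
tcp_pos: [439.0, -62.8, 120.7]
ee_rot: [-179.9, -0.1, 95.1]
ft_force: [0.2, 0.8, 0.9]
opening: 1.003
```

```bash
python3 - <<'E'
from rig import arm
from h import *
goal((437.4,-63,35),95)
p,d=arm.get_image("wrist");cv2.imwrite("pics/w8.png",p)
E
```

```text
t 10.75 tcp [439.  -62.8 120.7] rot [-1.7991e+02 -6.0000e-02  9.5080e+01] F [0.21 0.76 0.95] op 1.003
delta [-0.2, -1.4, 85.7] rot [-0.0016, -0.0011, 0.0014]
```

View pics/w8.png

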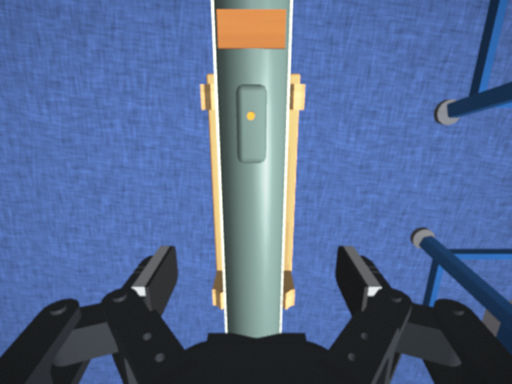

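>>> {"op": "servo_tool", "data": {"commands": [{"delta_pos": [0,-1.6,35],"rotation": [-0.001,-0.001,0],"gripper": 0},{"delta_pos": [0,-1.6,65],"rotation": [-0.001,-0.001,0],"gripper": 0},{"delta_pos": [0,-1.6,80],"rotation": [-0.001,-0.001,0],"gripper": 0},{"delta_pos": [0,-1.6,85],"rotation": [-0.001,-0.001,0],"gripper": 0},{"delta_pos": [0,-1.6,85],"rotation": [-0.001,-0.001,0],"gripper": 0}]}}

```text
time: 11.3
tcp_pos: [440.2, -63.9, 38.3]
ee_rot: [179.8, 0.1, 95.1]
ft_force: [0.3, -0.4, 0.1]
opening: 0.999
```

>>> {"op": "servo_tool", "data": {"commands": [{"delta_pos": [0,0,0],"rotation": [0,0,0],"gripper": 0.3},{"delta_pos": [0,0,0],"rotation": [0,0,0],"gripper": 0.35},{"delta_pos": [0,0,0],"rotation": [0,0,0],"gripper": 0.35}], "grip_force": 30}}

```text
time: 11.6
tcp_pos: [438.9, -64.1, 39.1]
ee_rot: [179.9, 0.2, 95.1]
ft_force: [-5.5, -0.4, 3.8]
opening: 0.652
```

```bash
python3 - <<'E'
from rig import arm
from h import *
goal((437.4,-63,35),95)
p,d=arm.get_image("wrist");cv2.imwrite("pics/w9.png",p)
E
```

```text
t 11.6 tcp [438.9 -64.1  39.1] rot [1.7989e+02 1.7000e-01 9.5070e+01] F [-5.5  -0.35  3.8 ] op 0.652
delta [1.2, -1.4, 4.1] rot [0.0019, 0.0029, 0.0013]
```

View pics/w9.png

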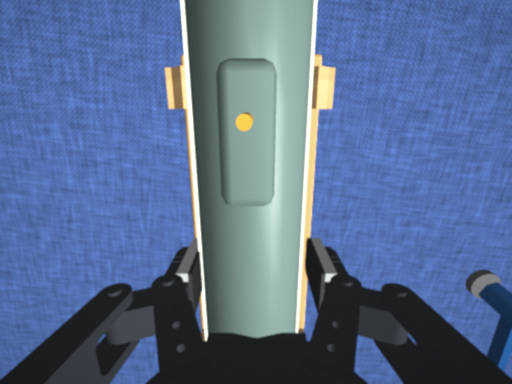

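>>> {"op": "servo_tool", "data": {"commands": [{"delta_pos": [1.2,-1.6,2],"rotation": [0.002,0.003,0],"gripper": 0.2},{"delta_pos": [1.2,-1.6,4],"rotation": [0.002,0.003,0],"gripper": 0.2},{"delta_pos": [1.2,-1.6,4],"rotation": [0.002,0.003,0],"gripper": 0.2}]}}

```text
time: 11.95
tcp_pos: [437.6, -63.1, 35.2]
ee_rot: [180.0, 0.0, 95.1]
ft_force: [0.2, -0.4, 0.3]
opening: 0.803
```

```bash
python3 - <<'E'
from h import *
goal((437.4,-63,35),95)
E
```

```text
t 11.95 tcp [437.6 -63.1  35.2] rot [179.95   0.    95.08] F [ 0.21 -0.35  0.34] op 0.803
delta [0.1, -0.2, 0.2] rot [0.0009, 0.0, 0.0013]
```

>>> {"op": "servo_tool", "data": {"commands": [{"delta_pos": [0,-0.3,0],"rotation": [0,0,0.001],"gripper": 0.35},{"delta_pos": [0,-0.3,0],"rotation": [0,0,0.001],"gripper": 0.4},{"delta_pos": [0,-0.3,0],"rotation": [0,0,0.001],"gripper": 0.45},{"delta_pos": [0,-0.3,0],"rotation": [0,0,0.001],"gripper": 0.6},{"delta_pos": [0,-0.3,0],"rotation": [0,0,0.001],"gripper": 0.6}], "grip_force": 40}}

```text
time: 12.45
tcp_pos: [435.9, -63.1, 35.3]
ee_rot: [-179.9, 0.0, 95.0]
ft_force: [-5.9, -0.4, 6.0]
opening: 0.572
```

>>> {"op": "servo_tool", "data": {"commands": [{"delta_pos": [0,0,-3],"rotation": [0,0,0],"gripper": 0.6},{"delta_pos": [0,0,-8],"rotation": [0,0,0],"gripper": 0.6},{"delta_pos": [0,0,-15],"rotation": [0,0,0],"gripper": 0.6},{"delta_pos": [0,0,-25],"rotation": [0,0,0],"gripper": 0.6},{"delta_pos": [0,0,-35],"rotation": [0,0,0],"gripper": 0.6}], "grip_force": 50}}

```text
time: 12.95
tcp_pos: [436.1, -63.0, 71.2]
ee_rot: [-179.9, 0.0, 95.0]
ft_force: [0.7, 0.1, -5.0]
opening: 0.568
```

```bash
python3 - <<'E'
from h import *
from rig import arm
goal((435,-63,290),95)
print(arm.sense()["wrist_torque"])
p,d=arm.get_image("wrist");cv2.imwrite("pics/w10.png",p)
E
```

```text
t 12.95 tcp [436.1 -63.   71.2] rot [-1.799e+02  1.000e-02  9.501e+01] F [ 0.69  0.14 -4.96] op 0.568
delta [0.1, -1.4, -218.8] rot [-0.0017, 0.0001, 0.0002]
[ 0.03334489 -0.01138306 -0.02775471]
```

View pics/w10.png

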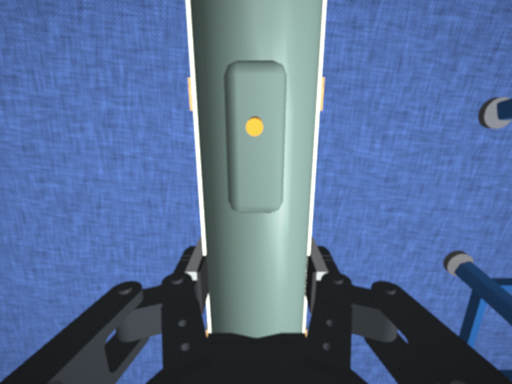

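>>> {"op": "servo_tool", "data": {"commands": [{"delta_pos": [0,0,-25],"rotation": [0,0,0],"gripper": 0.6},{"delta_pos": [0,0,-60],"rotation": [0,0,0],"gripper": 0.6},{"delta_pos": [0,0,-100],"rotation": [0,0,0],"gripper": 0.6},{"delta_pos": [0,0,-140],"rotation": [0,0,0],"gripper": 0.6},{"delta_pos": [0,0,-175],"rotation": [0,0,0],"gripper": 0.6}]}}

```text
time: 13.5
tcp_pos: [437.1, -63.2, 250.3]
ee_rot: [179.9, 0.1, 95.0]
ft_force: [0.8, -1.1, -4.5]
opening: 0.573
```

>>> {"op": "servo_tool", "data": {"commands": [{"delta_pos": [0,0,-25],"rotation": [0,0,0],"gripper": 0.6},{"delta_pos": [0,0,-40],"rotation": [0,0,0],"gripper": 0.6},{"delta_pos": [0,0,-45],"rotation": [0,0,0],"gripper": 0.6}]}}

```text
time: 13.8
tcp_pos: [437.8, -63.3, 297.7]
ee_rot: [179.6, 0.2, 95.0]
ft_force: [0.4, 0.5, -5.3]
opening: 0.57
```

```bash
python3 - <<'E'
from h import *
goal((668.1,-31.1,290),95)
E
```

```text
t 13.8 tcp [437.8 -63.3 297.7] rot [179.64   0.2   95.02] F [ 0.41  0.48 -5.32] op 0.57
delta [12.0, 232.2, 9.1] rot [0.0063, 0.0036, 0.0004]
```

>>> {"op": "servo_tool", "data": {"commands": [{"delta_pos": [1,15,3],"rotation": [0.006,0.003,0],"gripper": 0.6},{"delta_pos": [2,42,5],"rotation": [0.006,0.003,0],"gripper": 0.6},{"delta_pos": [4,75,6],"rotation": [0.006,0.003,0],"gripper": 0.6},{"delta_pos": [6,110,6],"rotation": [0.006,0.003,0],"gripper": 0.6},{"delta_pos": [8,145,6],"rotation": [0.006,0.003,0],"gripper": 0.6}]}}

```text
time: 14.3
tcp_pos: [582.3, -42.4, 291.4]
ee_rot: [-179.9, 0.0, 95.0]
ft_force: [0.4, -0.7, -3.6]
opening: 0.571
```

```bash
python3 - <<'E'
from h import *
goal((668.1,-31.1,290),95)
E
```

```text
t 14.3 tcp [582.3 -42.4 291.4] rot [-1.7993e+02  1.0000e-02  9.5010e+01] F [ 0.41 -0.73 -3.62] op 0.571
delta [3.7, 86.4, 1.3] rot [-0.0013, 0.0001, 0.0003]
```

>>> {"op": "servo_tool", "data": {"commands": [{"delta_pos": [1.5,32,1],"rotation": [-0.001,0,0],"gripper": 0.6},{"delta_pos": [2.5,58,1],"rotation": [-0.001,0,0],"gripper": 0.6},{"delta_pos": [3.5,77,1],"rotation": [-0.001,0,0],"gripper": 0.6},{"delta_pos": [3.7,86.4,1],"rotation": [-0.001,0,0],"gripper": 0.6},{"delta_pos": [3.7,86.4,1],"rotation": [-0.001,0,0],"gripper": 0.6}]}}

```text
time: 14.8
tcp_pos: [668.8, -30.9, 287.7]
ee_rot: [-179.8, -0.0, 95.0]
ft_force: [-0.0, 0.2, -5.5]
opening: 0.57
```

>>> {"op": "servo_tool", "data": {"commands": [{"delta_pos": [0,0,0],"rotation": [0,0,0],"gripper": 0.6},{"delta_pos": [0,0,0],"rotation": [0,0,0],"gripper": 0.6}]}}

```text
time: 15.0
tcp_pos: [667.9, -30.9, 286.8]
ee_rot: [-179.7, -0.1, 95.0]
ft_force: [0.4, -0.3, -4.1]
opening: 0.57
```

```bash
python3 - <<'E'
from h import *
from rig import arm
goal((668.1,-31.1,250),95)
for n in ("scene","top"):
    p,d=arm.get_image(n);P=cloud(p,d,arm.get_calibration(n))
    x0,y0,x1,y1=(150,130,350,280) if n=="scene" else (180,100,380,250)
    cv2.imwrite(f"pics/{n}11.png",cv2.resize(p[y0:y1,x0:x1],None,fx=4,fy=4,interpolation=cv2.INTER_CUBIC))
    np.save(f"pics/{n}11.npy",d);cv2.imwrite(f"pics/{n}11f.png",p)
    q=P.reshape(-1,3);q=q[(q[:,2]>262)&(q[:,2]<345)&(abs(q[:,0]-668)<45)&(abs(q[:,1]+31)<240)]
    print(n,len(q),"y",np.percentile(q[:,1],[0.3,99.7]))
    for yy in range(-230,180,20):
        b=q[abs(q[:,1]-yy)<8]
        if len(b)>5: print(yy,len(b),np.round([np.percentile(b[:,0],2),np.percentile(b[:,0],98),np.percentile(b[:,2],97)],1))
E
```

```text
t 15.0 tcp [667.9 -30.9 286.8] rot [-1.797e+02 -7.000e-02  9.504e+01] F [ 0.41 -0.25 -4.11] op 0.57
delta [-0.3, 0.3, 36.8] rot [-0.0052, -0.0012, 0.0007]
scene 1857 y [-229.08288293  161.21568904]
-230 29 [674.2 698.1 324. ]
-210 80 [652.1 711.8 339.8]
-190 70 [664.9 710.2 333.5]
-170 87 [662.3 704.6 334.9]
-150 84 [664.6 703.  335.2]
-130 87 [658.2 701.6 335.1]
-110 85 [659.9 699.7 334.9]
-90 88 [655.2 696.7 335.6]
-70 86 [654.8 696.3 335.5]
-50 21 [673.  694.2 333. ]
-30 14 [634.4 706.2 322.1]
-10 91 [652.7 701.  336.9]
10 80 [650.6 690.  334.2]
30 69 [666.1 688.  342.3]
50 77 [666.2 684.8 344.4]
70 88 [642.8 684.2 334. ]
90 105 [637.5 681.1 336.8]
110 91 [639.2 680.1 334.5]
130 92 [638.  678.  333.4]
150 67 [637.8 672.  329.6]
top 1454 y [-229.94866602  162.40719463]
-230 40 [673.  700.5 322.8]
-210 113 [655.5 710.2 336.7]
-190 102 [659.9 710.3 333.6]
-170 116 [656.9 705.4 333.5]
-150 117 [655.4 705.2 333.1]
-130 118 [653.6 703.6 333.8]
-110 87 [651.9 698.9 332.9]
70 64 [637.5 686.2 332.8]
90 121 [634.5 679.3 334.7]
110 119 [632.1 681.  333.2]
130 104 [632.9 676.4 333.4]
150 76 [635.9 670.4 328. ]
170 6 [646.9 659.  313.7]
```

View pics/scene11.png

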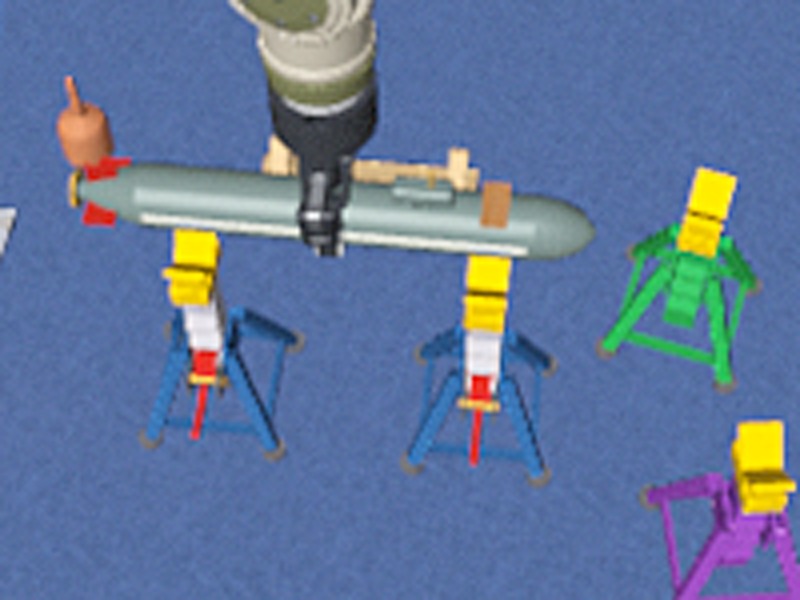

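View pics/top11.png

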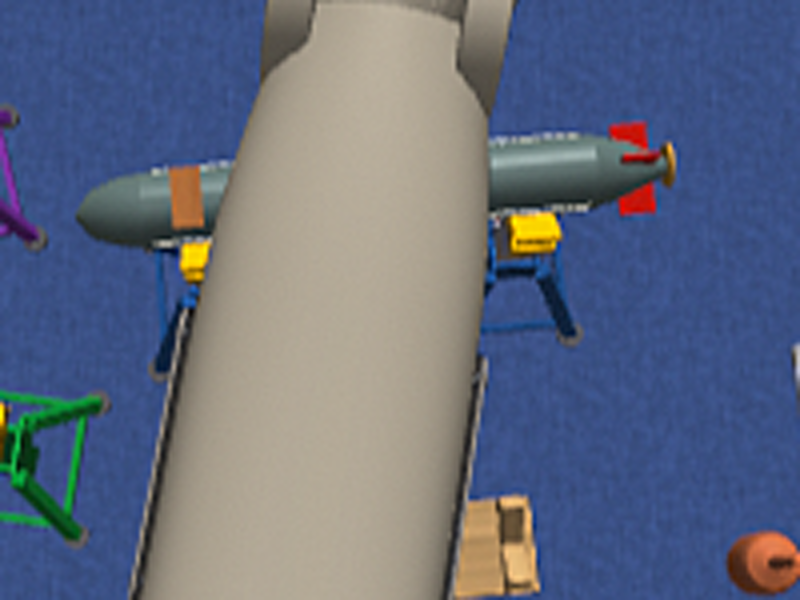

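>>> {"op": "servo_tool", "data": {"commands": [{"delta_pos": [1.5,0,12],"rotation": [-0.005,-0.001,0],"gripper": 0.6},{"delta_pos": [1.5,0,26],"rotation": [-0.005,-0.001,0],"gripper": 0.6},{"delta_pos": [1.5,0,38],"rotation": [-0.005,-0.001,0],"gripper": 0.6},{"delta_pos": [1.5,0,46],"rotation": [-0.005,-0.001,0],"gripper": 0.6},{"delta_pos": [1.5,0,48],"rotation": [-0.005,-0.001,0],"gripper": 0.6}]}}

```text
time: 15.6
tcp_pos: [666.9, -29.4, 238.9]
ee_rot: [-180.0, -0.0, 95.0]
ft_force: [-0.3, -0.7, -4.7]
opening: 0.571
```

```bash
python3 - <<'E'
from h import *
goal((668,-29,232),95)
E
```

```text
t 15.6 tcp [666.9 -29.4 238.9] rot [-1.7998e+02 -1.0000e-02  9.5020e+01] F [-0.28 -0.7  -4.73] op 0.571
delta [0.3, 1.1, 6.9] rot [-0.0003, -0.0002, 0.0004]
```

>>> {"op": "servo_tool", "data": {"commands": [{"delta_pos": [0,1,2],"rotation": [0,0,0],"gripper": 0.6},{"delta_pos": [0,1,4],"rotation": [0,0,0],"gripper": 0.6},{"delta_pos": [0,1,5.5],"rotation": [0,0,0],"gripper": 0.6}]}}

```text
time: 15.9
tcp_pos: [668.2, -29.4, 233.8]
ee_rot: [180.0, 0.0, 95.0]
ft_force: [-0.2, -0.8, -5.3]
opening: 0.571
```

>>> {"op": "servo_tool", "data": {"commands": [{"delta_pos": [0,0,0.6],"rotation": [0,0,0],"gripper": 0.6},{"delta_pos": [0,0,1.2],"rotation": [0,0,0],"gripper": 0.6}]}}

```text
time: 16.1
tcp_pos: [668.4, -29.4, 232.9]
ee_rot: [179.9, 0.0, 95.0]
ft_force: [-0.6, -0.5, -5.4]
opening: 0.572
```

>>> {"op": "servo_tool", "data": {"commands": [{"delta_pos": [0,0,0.6],"rotation": [0,0,0],"gripper": 0.6},{"delta_pos": [0,0,1.2],"rotation": [0,0,0],"gripper": 0.6}]}}

```text
time: 16.3
tcp_pos: [668.5, -29.4, 231.8]
ee_rot: [179.9, 0.0, 95.0]
ft_force: [-0.4, 0.5, -4.5]
opening: 0.567
```

>>> {"op": "servo_tool", "data": {"commands": [{"delta_pos": [0,0,0.6],"rotation": [0,0,0],"gripper": 0.6},{"delta_pos": [0,0,1.2],"rotation": [0,0,0],"gripper": 0.6}]}}

```text
time: 16.5
tcp_pos: [668.5, -29.5, 231.5]
ee_rot: [179.9, 0.0, 95.0]
ft_force: [-2.9, 1.2, 2.2]
opening: 0.575
```

>>> {"op": "servo_tool", "data": {"commands": [{"delta_pos": [0,0,0.5],"rotation": [0,0,0],"gripper": 0.6},{"delta_pos": [0,0,1],"rotation": [0,0,0],"gripper": 0.6}]}}

```text
time: 16.7
tcp_pos: [668.5, -29.4, 231.4]
ee_rot: [179.8, 0.0, 95.0]
ft_force: [-3.7, 0.2, 3.5]
opening: 0.568
```

>>> {"op": "servo_tool", "data": {"commands": [{"delta_pos": [0,-0.7,0],"rotation": [0,0,0],"gripper": 0.6},{"delta_pos": [0,-1.4,0],"rotation": [0,0,0],"gripper": 0.6},{"delta_pos": [0,-1.4,0],"rotation": [0,0,0],"gripper": 0.6}]}}

```text
time: 17.0
tcp_pos: [667.0, -29.6, 230.7]
ee_rot: [179.9, 0.0, 95.0]
ft_force: [0.7, -0.0, -5.2]
opening: 0.57
```

```bash
python3 - <<'E'
from h import *
from rig import arm
goal((668,-29,232),95);print(arm.sense()["wrist_torque"])
E
```

```text
t 17.0 tcp [667.  -29.6 230.7] rot [1.7985e+02 3.0000e-02 9.5020e+01] F [ 0.68 -0.05 -5.19] op 0.57
delta [0.5, 1.0, -1.3] rot [0.0026, 0.0006, 0.0003]
[ 0.03157128 -0.03393173 -0.08656645]
```

Free again (it had touched the +x cheek). Continue down.

>>> {"op": "servo_tool", "data": {"commands": [{"delta_pos": [0,0,0.5],"rotation": [0.002,0,0],"gripper": 0.6},{"delta_pos": [0,0,1],"rotation": [0.002,0,0],"gripper": 0.6}]}}

```text
time: 17.2
tcp_pos: [667.1, -29.6, 230.2]
ee_rot: [179.9, 0.0, 95.0]
ft_force: [-0.9, 1.1, 1.0]
opening: 0.57
```

>>> {"op": "servo_tool", "data": {"commands": [{"delta_pos": [0,0,0.5],"rotation": [0,0,0],"gripper": 0.6},{"delta_pos": [0,0,1],"rotation": [0,0,0],"gripper": 0.6}]}}

```text
time: 17.4
tcp_pos: [667.2, -29.6, 230.1]
ee_rot: [179.9, 0.1, 95.0]
ft_force: [-2.8, -0.1, 4.9]
opening: 0.57
```

>>> {"op": "servo_tool", "data": {"commands": [{"delta_pos": [0,-0.5,0.2],"rotation": [0,0,0],"gripper": 0.6},{"delta_pos": [0,-0.8,0.2],"rotation": [0,0,0],"gripper": 0.6},{"delta_pos": [0,-0.8,0.2],"rotation": [0,0,0],"gripper": 0.6}]}}

```text
time: 17.7
tcp_pos: [667.1, -29.6, 230.2]
ee_rot: [179.8, 0.1, 95.0]
ft_force: [2.1, 0.0, 0.8]
opening: 0.57
```

```bash
python3 - <<'E'
from h import *
from rig import arm
goal((668,-29,232),95);print(arm.sense()["wrist_torque"])
E
```

```text
t 17.7 tcp [667.1 -29.6 230.2] rot [1.7979e+02 6.0000e-02 9.5020e+01] F [2.08 0.01 0.76] op 0.57
delta [0.5, 0.9, -1.8] rot [0.0037, 0.001, 0.0004]
[ 0.15678934 -0.39974908 -0.01440055]
```

>>> {"op": "servo_tool", "data": {"commands": [{"delta_pos": [0,0,0],"rotation": [0,0,0],"gripper": 0.6},{"delta_pos": [0,0,0],"rotation": [0,0,0],"gripper": 0.6}], "grip_force": 20}}

```text
time: 17.9
tcp_pos: [667.1, -29.6, 230.2]
ee_rot: [179.8, 0.1, 95.0]
ft_force: [0.7, 0.1, -0.1]
opening: 0.57
```

>>> {"op": "servo_tool", "data": {"commands": [{"delta_pos": [0,0,0],"rotation": [0,0,0],"gripper": 0.4},{"delta_pos": [0,0,0],"rotation": [0,0,0],"gripper": 0.36},{"delta_pos": [0,0,0],"rotation": [0,0,0],"gripper": 0.3},{"delta_pos": [0,0,0],"rotation": [0,0,0],"gripper": 0.1},{"delta_pos": [0,0,0],"rotation": [0,0,0],"gripper": 0}]}}

```text
time: 18.4
tcp_pos: [667.1, -29.6, 230.2]
ee_rot: [179.8, 0.1, 95.0]
ft_force: [0.7, 0.4, 0.2]
opening: 0.993
```

```bash
python3 - <<'E'
from h import *
from rig import arm
goal((667.1,-29.6,330),95)
p,d=arm.get_image("wrist");cv2.imwrite("pics/w12.png",p)
p,d=arm.get_image("scene");cv2.imwrite("pics/s12.png",cv2.resize(p[130:280,150:350],None,fx=4,fy=4,interpolation=cv2.INTER_CUBIC))
E
```

```text
t 18.4 tcp [667.1 -29.6 230.2] rot [1.7979e+02 6.0000e-02 9.5020e+01] F [0.71 0.41 0.16] op 0.993
delta [-0.1, 0.3, -99.8] rot [0.0036, 0.0011, 0.0004]
```

View pics/w12.png

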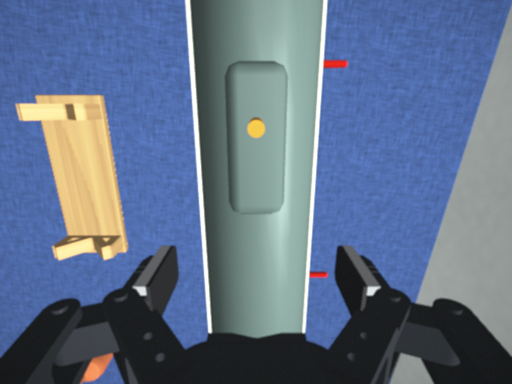

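View pics/s12.png

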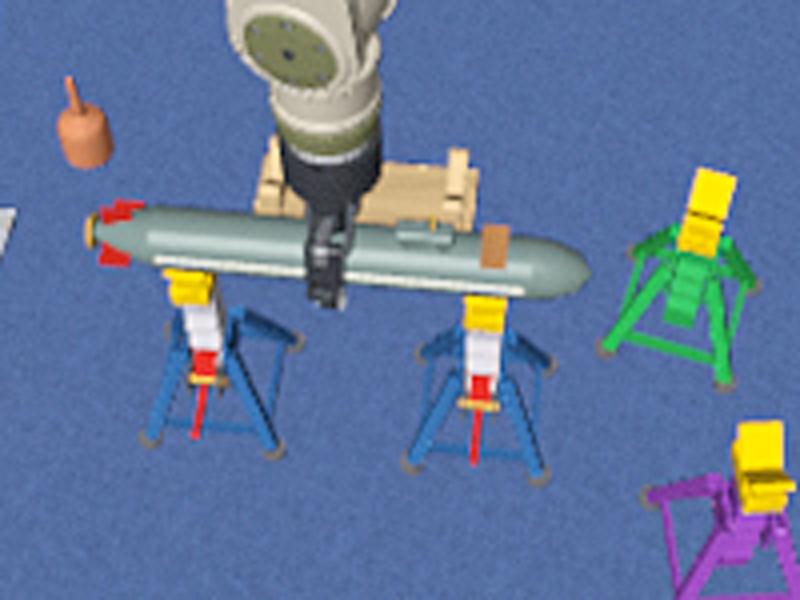

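Hull lies in both V-heads, tower up, gripper fully open and clear. Rise straight up gently.

>>> {"op": "servo_tool", "data": {"commands": [{"delta_pos": [0,0,-10],"rotation": [0,0,0],"gripper": 0},{"delta_pos": [0,0,-25],"rotation": [0,0,0],"gripper": 0},{"delta_pos": [0,0,-45],"rotation": [0,0,0],"gripper": 0},{"delta_pos": [0,0,-75],"rotation": [0,0,0],"gripper": 0},{"delta_pos": [0,0,-110],"rotation": [0,0,0],"gripper": 0}]}}

```text
time: 19.0
tcp_pos: [666.2, -29.4, 341.2]
ee_rot: [179.9, 0.0, 95.0]
ft_force: [1.0, 0.1, 0.8]
opening: 0.998
```

>>> {"op": "servo_tool", "data": {"commands": [{"delta_pos": [0,-60,-20],"rotation": [0,0,0],"gripper": 0},{"delta_pos": [0,-140,-20],"rotation": [0,0,0],"gripper": 0},{"delta_pos": [0,-180,-20],"rotation": [0,0,0],"gripper": 0},{"delta_pos": [0,-200,-20],"rotation": [0,0,0],"gripper": 0},{"delta_pos": [0,-200,-20],"rotation": [0,0,0],"gripper": 0}]}}

```text
time: 19.5
tcp_pos: [460.9, -46.2, 362.2]
ee_rot: [179.9, 0.0, 95.0]
ft_force: [-0.4, -0.5, 0.7]
opening: 1.0
```

```bash
python3 - <<'E'
from h import *
from rig import arm
for n in ("scene","top"):
    p,d=arm.get_image(n);P=cloud(p,d,arm.get_calibration(n))
    cv2.imwrite(f"pics/{n}13.png",cv2.resize(p[100:290,80:420],None,fx=2.3,fy=2.3,interpolation=cv2.INTER_CUBIC))
    q=P.reshape(-1,3);q=q[(q[:,2]>215)&(q[:,2]<310)&(abs(q[:,0]-668)<50)&(abs(q[:,1]+31)<240)]
    h=q[(q[:,2]>246)];print(n,len(q),"y",np.percentile(h[:,1],[0.3,99.7]))
    for yy in (-150,-100,-50,0,90,120):
        b=h[abs(h[:,1]-yy)<8]
        if len(b)>5: print(yy,len(b),np.round([np.percentile(b[:,0],2),np.percentile(b[:,0],98),np.percentile(b[:,2],97)],1))
    hsv=cv2.cvtColor(p,cv2.COLOR_BGR2HSV);m=cv2.inRange(hsv,(20,120,60),(36,255,255))>0
    for x0,y0 in ((658,88),(679,-150)):
        q=P[m&(P[...,2]>140)&(abs(P[...,0]-x0)<45)&(abs(P[...,1]-y0)<35)]
        if len(q):print("head",len(q),np.round(np.percentile(q,[1,50,99],axis=0),1).tolist())
s=arm.sense();print(s["time"],s["tcp_pos"])
E
```

```text
scene 2029 y [-227.72522915  162.19252166]
-150 76 [658.7 702.3 278.8]
-100 76 [659.  697.6 277.9]
-50 79 [651.6 693.3 278. ]
0 81 [645.3 689.  278. ]
90 89 [637.2 680.9 280.5]
120 78 [638.7 678.2 278.8]
head 84 [[667.8, 74.4, 188.5], [680.7, 90.1, 215.2], [685.2, 104.8, 243.5]]
head 83 [[686.1, -164.8, 196.0], [701.3, -148.0, 215.3], [706.9, -133.8, 242.7]]
top 2409 y [-227.27180542  162.35592065]
-150 103 [655.  703.8 276.2]
-100 103 [649.9 698.4 276. ]
-50 61 [662.  695.8 277.7]
0 91 [640.6 689.4 276.4]
90 111 [633.  678.8 278.3]
120 99 [632.1 676.5 277.2]
head 51 [[629.4, 71.6, 197.4], [632.1, 88.1, 213.1], [636.1, 101.7, 244.4]]
head 52 [[650.5, -166.2, 194.6], [653.6, -148.3, 212.6], [659.9, -135.8, 240.1]]
19.6 [465.99700659 -46.96374171 362.45489956]
```

View pics/scene13.png

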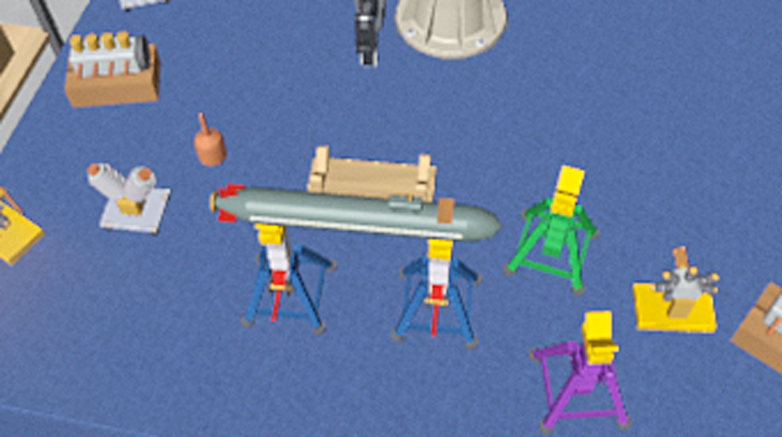

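View pics/top13.png

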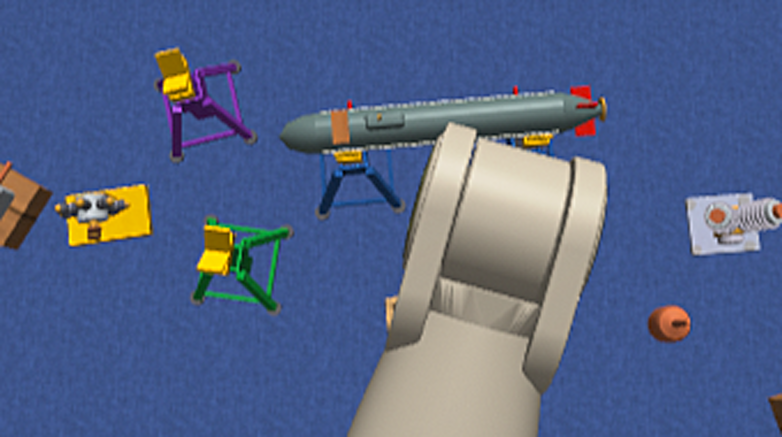

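Both pictures show the hull level across the two blue stands, from about y −227 to 162 mm (middle about −32.5, heads' middle −31). The tower is up, the heads are level, and the bystanders haven't moved. Handing in.

```bash
python3 -c "
from rig import arm
print(arm.sign_off(), arm.sense()['time'])"
```

```text
the job is handed in; nothing more can be done
the job is handed in; nothing more can be done
```

The stand is set to its second notch and the hull lies across the two V-heads. I handed the job in at about 19.6 s of the 56 s allowed.

- **Post:** I gripped the head across y and raised the post 61.5 mm. I then eased it down in steps of about 1 mm until the pawl took the weight at about 42.8 mm of lift. The highest downward push on it was about 4 N. I brought that back to about zero before letting go.
- **Heads:** The last pictures put the tops of the two heads at about 244 mm on the stand and 240–243 mm on the twin.
- **Hull:** It went down gently. It first touched the +x cheek of a V with about 4 N, so I moved it about 1.5 mm toward −x and lowered it until it bore on both sides, then released at near-zero force.
- **Last checks:** The hull is level (top at 276–280 mm along its length) with the conning tower up. Its middle is about 1.5 mm off the heads' midpoint. The engines, oil can, and green and purple look-alikes look unmoved, and the open gripper is well clear.
- **What disagreed:** Camera estimates of the hull's middle before the grasp spread over about 5 mm, so I gripped at a compromise. Contact in the V came about 1.5 mm higher than I had worked out, even after the sideways correction. That is about the camera calibration's accuracy.

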